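# Move the reagent row into the bench rack in reverse order

## Robot

A 7-joint arm with a two-finger parallel gripper is mounted at the origin on a cart in front of the work surface, level with it; the furniture and walls round the work are solid. World frame = base frame: x ahead of the robot, y to its left, z up, the work surface at z = 0. Lengths are in mm, angles in rad, forces in N, time in s.
With the tool pointing down it reaches from about 400 to 875 mm from the base axis. Payload 4.4 kg.
Tool frame: the origin (TCP) lies midway between the tips of the shut fingers; the grasp point (between the pads) lies ctrl.grip_depth behind it (ctrl.grip_depth is the distance from the TCP to the grasp point, in mm); z points along the fingers, y is the line along which they close (so a half turn about z gives the same grasp; the last joint's range is limited). The gripper opens to 85 mm and grips with 20 to 120 N. Pads are 22 mm wide; open, the fingers measure 114 mm over their backs; the gripper's body (76 mm by 85 mm) begins 54 mm behind the grasp point. The pads swing forward as they close: fully open they stand 13 mm farther back than shut.
Start: joints at [-1.231, 0.628, 0.038, 1.517, -0.027, 0.996, -0.02], TCP at [256.568, 597.236, 231.313] pointing down, gripper open.
Joint ranges: [-3.06, 3.06], [-0.37, 2.12], [-1.25, 1.32], [0.18, 2.47], [-1.1, 4.24], [0.23, 1.98], [-2.94, 2.94]. Speed limits (rad/s): [2.57, 2.57, 3.14, 3.14, 3.14, 3.14, 3.14].

## Interface

Orientations are given as [roll, pitch, yaw] about the fixed x, y, z axes, in that order (R = Rz(yaw) Ry(pitch) Rx(roll)).
In Python, from cell import ctrl gives the robot as it stands.
- The arm moves only by the tool carry_out, never from a script. Its argument "deltas" is one flat list of numbers, 7 for each row, row after row: the turn, a rotation vector about the tool's x, y, z in degrees, then the shift along the tool's x, y, z in m, then the closure, from -1 (fully open) to 1 (shut). In form: [wx, wy, wz, dx, dy, dz, claw, wx, wy, wz, dx, dy, dz, claw, ...]. A call has 1 to 12 rows; each row shifts and turns the commanded pose from where the row before left it, along the tool's axes as they then stand; what a row does not reach is not made up. A row lasts 1/8 s, in which the tool goes at most 62.5 mm and 10.7 degrees, less where a joint would pass 70% of its speed; a pose out of reach is approached as far as the arm can. A call with a gripper value outside its range is refused whole. The fingers move at their own pace and stop on an object; the grip force is fixed at half the most. Time passes only in rows, so rows that do not move let the fingers close. It gives the time, the measured TCP pose, the force, the opening and the grip force at its end, in the units of the state.
- ctrl.read_state(): the state, without advancing time (a new reading comes with each control period).
- ctrl.get_image(name): name is "scene" or "side" or "wrist"; returns the picture (420x560x3 uint8, red, green, blue); there is no depth.
- ctrl.calibration(name): a dict with "mtx" (3x3 intrinsics, pixels), "R" (3x3) and "t" (3): a world point X has camera coordinates R X + t. Camera axes: x right, y down, z forward; pixel columns grow to the right and rows downward; lengths in mm; the calibration is good to about 2 mm. A picture is of the moment at which its call begins: read the wrist's pose just before it. calibration takes no time and is no camera call; for the wrist camera it gives the pose at the moment of the call.
- ctrl.finish_job(): hands the job in; it is judged then, once.
The state is a dict: "clock": time; "qpos": joint angles; "qd": joint speeds; "tau": joint torques, N m; "eef_pos": TCP position; "tool_rot": TCP orientation; "force": force on the tool from outside, world axes, zero at the start; "torque": the same for the moment, N m; "width": finger opening in mm; "gripper_force": force on a finger pad.
Only numpy, scipy, OpenCV 4.12 (cv2) and the standard library are available. Lean on these libraries where they do the work, as an engineer would, in place of code of your own. Each camera call takes 0.05 s, during which the arm holds its last target. There are 200 camera calls.

## Task

Move the four containers from the grey cells of the carrier into the four compartments of the white bench rack, one each and in reverse order: as seen from the robot, the container now at the left end of its row goes to the right end of the rack, the second from the left to the second from the right, and so on. Keep every container upright, leave each standing flat inside its compartment, and do not shift the tape roll.

Things in the scene. Friction and masses are not known exactly. Their poses are not given: they have to be found in the camera images.
- dropper_bottle: Upright squeeze dropper bottle, about 110 g: round body 46 mm diameter up to 113 mm, above it a shoulder cap 28 mm wide up to 129 mm and a narrow dropper tip 18 mm wide, 156 mm tall in all. Origin at the centre of its underside, z up its axis.
- mist_bottle: Upright slim spray bottle, about 90 g: round body 42 mm diameter up to 134 mm, then a tan collar 22 mm wide up to 149 mm and a thin nozzle 15 mm wide, 170 mm tall in all. Origin at the centre of its underside, z up its axis.
- jar: Wide lidded jar, cream lid, about 70 g: 61 mm diameter, 82 mm tall; the lid is fixed. Origin at the centre of its underside, z up its axis.
- specimen_cup: Small dark grey-green lidded specimen cup, about 30 g: body 44 mm diameter, ribbed cap 52 mm diameter from 41 to 57 mm height, 57 mm tall in all; the cap is fixed. Origin at the centre of its underside, z up its axis.
- cell_a: One of four identical grey square cells, fixed side by side in a row at 88 mm pitch; at the start the dropper bottle stands in it. Outside 87 mm, open well 78 mm square. Origin: centre of its underside, 4 mm above the worktop; well floor 10 mm, rim 18 mm above the worktop. y runs along the row to the robot's left, x away from the robot. Cells change places from start to start.
- cell_b: One of four identical grey square cells, fixed side by side in a row at 88 mm pitch; at the start the mist bottle stands in it. Outside 87 mm, open well 78 mm square. Origin: centre of its underside, 4 mm above the worktop; well floor 10 mm, rim 18 mm above the worktop. y runs along the row to the robot's left, x away from the robot. Cells change places from start to start.
- cell_c: One of four identical grey square cells, fixed side by side in a row at 88 mm pitch; at the start the jar stands in it. Outside 87 mm, open well 78 mm square. Origin: centre of its underside, 4 mm above the worktop; well floor 10 mm, rim 18 mm above the worktop. y runs along the row to the robot's left, x away from the robot. Cells change places from start to start.
- cell_d: One of four identical grey square cells, fixed side by side in a row at 88 mm pitch; at the start the specimen cup stands in it. Outside 87 mm, open well 78 mm square. Origin: centre of its underside, 4 mm above the worktop; well floor 10 mm, rim 18 mm above the worktop. y runs along the row to the robot's left, x away from the robot. Cells change places from start to start.
- bench_rack: White fixed rack, 98 x 362 mm, with a row of four open compartments 78 mm square. Origin: centre of its underside, on the worktop. y runs along the row to the robot's left, x away from the robot. Compartment centres at x = 0, y = +132, +44, -44, -132 mm; floor 10 mm, wall tops 18 mm up. Stands in front of or behind the cells; both rows turned up to 10 degrees.
- tape: Bystander: roll of tan tape lying flat, loose, 93 mm diameter, 48 mm high. Origin at the centre of its underside.
Mind the look-alikes: they are no part of the job. What is shaped like the jar but orange is not meant.

How it is judged (in metres and radians):
At the end, for the whole second after the job is handed in: Each container stands in the bench rack in the compartment that mirrors its starting cell (leftmost cell to rightmost compartment, and so on): within 18 mm of the compartment centre along both rack axes, its underside within 4 mm of the compartment floor, upright within 0.1 rad, and at rest (x of dropper_bottle in the frame of bench_rack between -0.018 and 0.018 m and z of dropper_bottle in the frame of bench_rack between 0.006 and 0.014 m and angle between each of dropper_bottle, mist_bottle, jar, specimen_cup's own z axis and vertical below 0.1 rad and linear speed of each of dropper_bottle, mist_bottle, jar, specimen_cup below 0.02 m/s and ((y of any of cell_b, cell_c, cell_d in the frame of cell_a below -0.22 m and y of dropper_bottle in the frame of bench_rack between -0.15 and -0.114 m) or (y of any of cell_b, cell_c, cell_d in the frame of cell_a below -0.132 m and y of any of cell_b, cell_c, cell_d in the frame of cell_a above 0.044 m and y of dropper_bottle in the frame of bench_rack between -0.062 and -0.026 m) or (y of any of cell_b, cell_c, cell_d in the frame of cell_a above 0.132 m and y of any of cell_b, cell_c, cell_d in the frame of cell_a below -0.044 m and y of dropper_bottle in the frame of bench_rack between 0.026 and 0.062 m) or (y of any of cell_b, cell_c, cell_d in the frame of cell_a above 0.22 m and y of dropper_bottle in the frame of bench_rack between 0.114 and 0.15 m)) and x of mist_bottle in the frame of bench_rack between -0.018 and 0.018 m and z of mist_bottle in the frame of bench_rack between 0.006 and 0.014 m and ((y of any of cell_a, cell_c, cell_d in the frame of cell_b below -0.22 m and y of mist_bottle in the frame of bench_rack between -0.15 and -0.114 m) or (y of any of cell_a, cell_c, cell_d in the frame of cell_b below -0.132 m and y of any of cell_a, cell_c, cell_d in the frame of cell_b above 0.044 m and y of mist_bottle in the frame of bench_rack between -0.062 and -0.026 m) or (y of any of cell_a, cell_c, cell_d in the frame of cell_b above 0.132 m and y of any of cell_a, cell_c, cell_d in the frame of cell_b below -0.044 m and y of mist_bottle in the frame of bench_rack between 0.026 and 0.062 m) or (y of any of cell_a, cell_c, cell_d in the frame of cell_b above 0.22 m and y of mist_bottle in the frame of bench_rack between 0.114 and 0.15 m)) and x of jar in the frame of bench_rack between -0.018 and 0.018 m and z of jar in the frame of bench_rack between 0.006 and 0.014 m and ((y of any of cell_a, cell_b, cell_d in the frame of cell_c below -0.22 m and y of jar in the frame of bench_rack between -0.15 and -0.114 m) or (y of any of cell_a, cell_b, cell_d in the frame of cell_c below -0.132 m and y of any of cell_a, cell_b, cell_d in the frame of cell_c above 0.044 m and y of jar in the frame of bench_rack between -0.062 and -0.026 m) or (y of any of cell_a, cell_b, cell_d in the frame of cell_c above 0.132 m and y of any of cell_a, cell_b, cell_d in the frame of cell_c below -0.044 m and y of jar in the frame of bench_rack between 0.026 and 0.062 m) or (y of any of cell_a, cell_b, cell_d in the frame of cell_c above 0.22 m and y of jar in the frame of bench_rack between 0.114 and 0.15 m)) and x of specimen_cup in the frame of bench_rack between -0.018 and 0.018 m and z of specimen_cup in the frame of bench_rack between 0.006 and 0.014 m and ((y of any of cell_a, cell_b, cell_c in the frame of cell_d below -0.22 m and y of specimen_cup in the frame of bench_rack between -0.15 and -0.114 m) or (y of any of cell_a, cell_b, cell_c in the frame of cell_d below -0.132 m and y of any of cell_a, cell_b, cell_c in the frame of cell_d above 0.044 m and y of specimen_cup in the frame of bench_rack between -0.062 and -0.026 m) or (y of any of cell_a, cell_b, cell_c in the frame of cell_d above 0.132 m and y of any of cell_a, cell_b, cell_c in the frame of cell_d below -0.044 m and y of specimen_cup in the frame of bench_rack between 0.026 and 0.062 m) or (y of any of cell_a, cell_b, cell_c in the frame of cell_d above 0.22 m and y of specimen_cup in the frame of bench_rack between 0.114 and 0.15 m))); the robot touches nothing.
It fails at once if a container is tipped by more than 0.6 rad (angle between any of dropper_bottle, mist_bottle, jar, specimen_cup's own z axis and vertical above 0.6 rad).
It fails at once if the tape roll is shifted by more than 30 mm (distance of tape from where it was at the start of the episode above 0.03 m).
It also fails if it takes over 101 s, if anything falls off the work surface, if the arm or the gripper's body presses on something with over 40 N, if the wrist force passes 120 N, or if a joint passes its speed limit or range.

## Working session

There is one attempt and no reset: what is moved stays moved. The work goes in short steps, Python scripts to look and compute and a tool call to move; the robot and the scene stay as the last step left them, time stands still between calls to the robot, and variables do not carry over. Pictures are saved under pics/ and viewed, at most 14 in all, crops included, and the job is handed in when it is done.

Besides the shell and the picture viewer there is one more tool, called as name(argument=value, ...) on one line, values as JSON. carry_out: Moves the arm, as the interface text tells. Its arguments: {"type":"object","properties":{"deltas":{"type":"array"}},"required":["deltas"]}

```bash
mkdir -p pics
python3 - <<'E'
from cell import ctrl
import cv2
print(ctrl.grip_depth); s=ctrl.read_state(); print(s)
for n in("scene","side"):
    cv2.imwrite(f"pics/{n}0.png",ctrl.get_image(n)[:,:,::-1]); print(n,ctrl.calibration(n))
E
```

```text
18.700000000000003
{'clock': 0.0, 'qpos': array([-1.2307959 ,  0.62934439,  0.03840392,  1.51835106, -0.02701389,
        0.99633745, -0.01998508]), 'qd': array([-0.00010543, -0.00154546, -0.00053871, -0.00284366,  0.00088818,
        0.00126917,  0.00048974]), 'tau': array([ 2.56464682e-04, -5.63411021e+01,  1.22650176e+00, -1.93443596e+01,
        1.09509390e-02,  1.05923385e-02, -3.78872059e-06]), 'eef_pos': array([256.29061025, 596.65441006, 230.39495312]), 'tool_rot': array([-3.13966886e+00, -8.78159763e-06,  2.73583073e+00]), 'force': array([-0.55231241,  0.04280775, -1.0152969 ]), 'torque': array([ 0.01371368, -0.02865492, -0.03772458]), 'gripper_force': 0.0, 'width': 85.34667360689852}
scene {'mtx': array([[505.03964084,   0.        , 276.54999995],
       [  0.        , 505.03964084, 212.55419093],
       [  0.        ,   0.        ,   1.        ]]), 'R': array([[ 0.72364861, -0.68998631,  0.01586102],
       [-0.37861599, -0.41609239, -0.8267509 ],
       [ 0.57704646,  0.59227191, -0.56234453]]), 't': array([-343.8907628 ,  270.52032665,  953.53628679])}
side {'mtx': array([[388.96594823,   0.        , 282.98029291],
       [  0.        , 388.96594823, 199.81046932],
       [  0.        ,   0.        ,   1.        ]]), 'R': array([[ 0.95707686, -0.28978718, -0.00522199],
       [-0.13926504, -0.44399882, -0.88513858],
       [ 0.25418325,  0.84787289, -0.46529822]]), 't': array([-502.19013524,  164.55612605,  861.65194977])}
```

View pics/scene0.png

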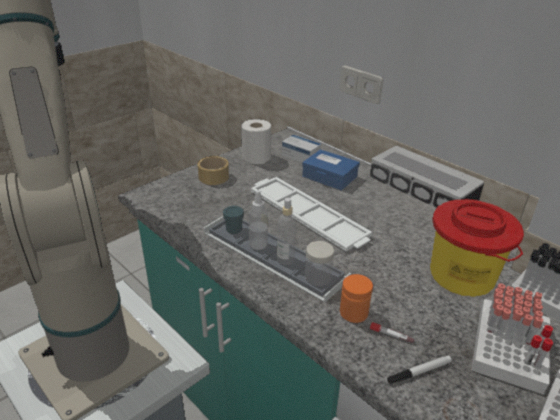

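View pics/side0.png

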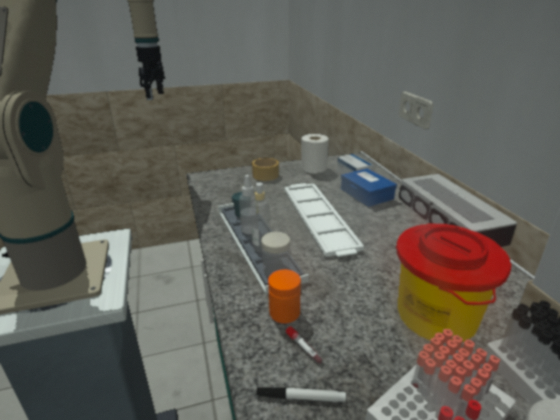

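Run:
```python
import cv2
a=cv2.imread("pics/scene0.png")[165:300,195:385]; b=cv2.imread("pics/side0.png")[160:295,205:375]
cv2.imwrite("pics/c1.png",cv2.convertScaleAbs(cv2.resize(a,None,fx=4,fy=4,interpolation=2),alpha=1.4))
cv2.imwrite("pics/c2.png",cv2.convertScaleAbs(cv2.resize(b,None,fx=4,fy=4,interpolation=2),alpha=1.4))
```

```text
(no output)
```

View pics/c1.png

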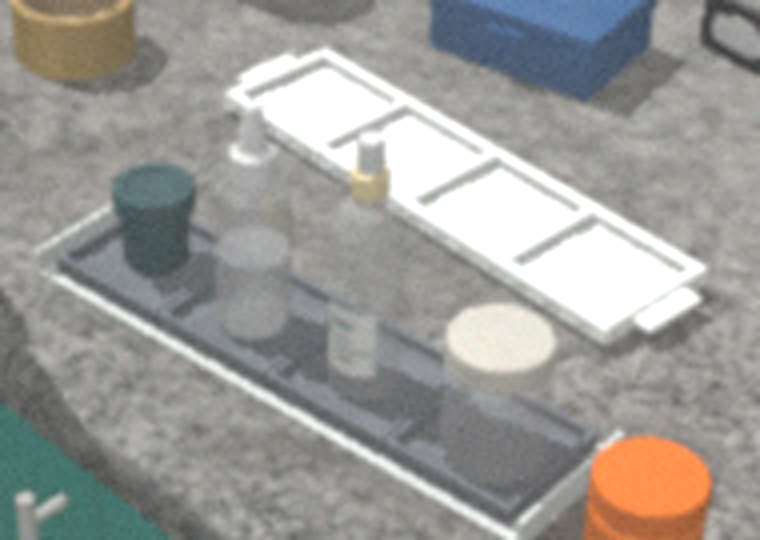

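View pics/c2.png

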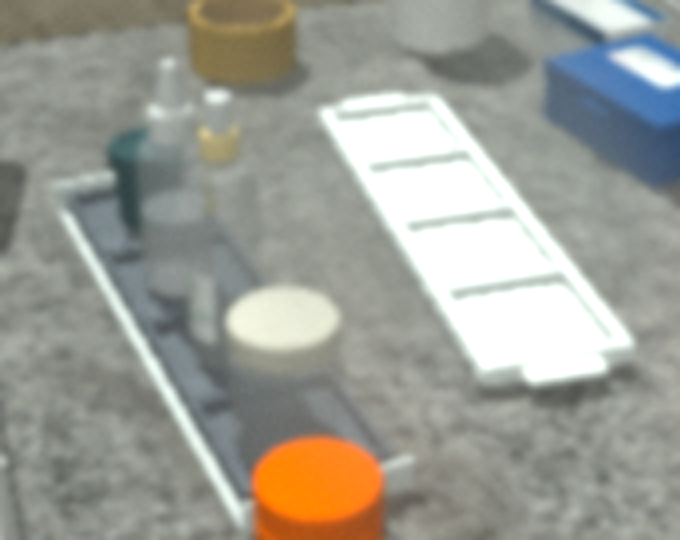

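```bash
cat > h.py <<'E'
import numpy as np, cv2
from cell import ctrl
def P(c): return c["mtx"]@np.c_[c["R"],c["t"]]
def tri(c1,p1,c2,p2):
    X=cv2.triangulatePoints(P(c1),P(c2),np.float64(p1).reshape(2,1),np.float64(p2).reshape(2,1))[:,0]; X=X[:3]/X[3]
    def rep(c,p):
        q=P(c)@np.r_[X,1]; return np.hypot(*(q[:2]/q[2]-p))
    return X.round(1), round(max(rep(c1,p1),rep(c2,p2)),2)
def atz(c,p,z):
    r=c["R"].T@np.linalg.inv(c["mtx"])@np.r_[p,1]; o=-c["R"].T@c["t"]
    return (o+r*(z-o[2])/r[2]).round(1)
E
python3 - <<'E'
from h import *
S=ctrl.calibration("scene");D=ctrl.calibration("side")
for n,a,b in [("cup",(155,186),(147,150)),("drop",(253,108),(168,62)),("mist",(371,134),(216,94)),("jar",(500,340),(283,318)),("orange",(650,478),(318,478)),
 ("LN",(232,95),(322,112)),("LF",(323,50),(435,97)),("RF",(703,268),(630,345)),("RN",(605,335),(482,370)),("tape",(73,5),(243,10))]:
    p=np.array(a)/4+[195,165];q=np.array(b)/4+[205,160]
    print(n,*tri(S,p,D,q),atz(S,p,18))
E
```

```text
cup [447.  125.6  61.3] 0.58 [487.9 177.1  18. ]
drop [445.4  32.1 163.9] 0.48 [600.6 206.   18. ]
mist [455.6 -51.3 180.6] 0.17 [638.  126.6  18. ]
jar [ 465.5 -143.7   89.6] 0.46 [535.1 -86.5  18. ]
orange [ 448.6 -261.4   79.4] 0.51 [ 505.9 -223.6   18. ]
LN [602.8 230.7  16.5] 0.02 [601.2 228.9  18. ]
LF [699.2 238.6  12.1] 0.01 [692.2 231.4  18. ]
RF [ 686.  -121.6   14.7] 0.26 [ 682.6 -123.7   18. ]
RN [ 590.3 -121.9   14.3] 0.77 [ 585.  -125.8   18. ]
tape [576.3 376.   42.5] 1.61 [598.1 407.2  18. ]
```

Both views agree. From the left, the order is cup (scene 234,210), dropper (258,192), mist with the tan collar (288,198) and jar with the cream lid (320,250). The orange look-alike at (357,283) stands outside the carrier and is not meant. Next I go to a viewpoint above both rows.

carry_out(deltas=[0,0,9.536,0,0,-0.0186,-1,0,0,9.536,0,0,-0.0186,-1,0,0,9.536,0,0,-0.0186,-1,0,0,9.536,0,0,-0.0186,-1,0,0,9.536,0,0,-0.0186,-1,0,0,9.536,0,0,-0.0186,-1,0,0,9.536,0,0,-0.0186,-1])

```text
clock: 0.98
eef_pos: [256.3, 597.0, 361.6]
tool_rot: [-3.141, 0.001, 1.565]
force: [0.6, -0.8, -0.2]
width: 85.4
gripper_force: 0.0
```

carry_out(deltas=[0,0,0,-0.048,0.024,0,-1,0,0,0,-0.048,0.024,0,-1,0,0,0,-0.048,0.024,0,-1,0,0,0,-0.048,0.024,0,-1,0,0,0,-0.048,0.024,0,-1,0,0,0,-0.048,0.024,0,-1,0,0,0,-0.048,0.024,0,-1,0,0,0,-0.048,0.024,0,-1,0,0,0,-0.048,0.024,0,-1,0,0,0,-0.048,0.024,0,-1,0,0,0,-0.048,0.024,0,-1,0,0,0,-0.048,0.024,0,-1])

```text
clock: 2.48
eef_pos: [544.9, 19.9, 361.2]
tool_rot: [-3.141, -0.0, 1.571]
force: [0.6, 1.2, -0.3]
width: 85.2
gripper_force: 0.0
```

carry_out(deltas=[0,0,0,0,0,0,-1,0,0,0,0,0,0,-1])

```text
clock: 2.72
eef_pos: [544.1, 21.7, 361.0]
tool_rot: [-3.14, -0.001, 1.571]
force: [-0.3, 0.2, 0.1]
width: 85.2
gripper_force: 0.0
```

Run:
```python
from h import *
s=ctrl.read_state(); print(s["clock"],s["eef_pos"],s["tool_rot"],s["qpos"])
c=ctrl.calibration("wrist"); im=ctrl.get_image("wrist"); np.savez("w1",**c)
print("cam",-c["R"].T@c["t"],c["R"][2])
cv2.imwrite("pics/w1.png",im[:,:,::-1])
```

```text
2.725 [544.12837001  21.68866628 360.96881109] [-3.14024642e+00 -6.51743010e-04  1.57057089e+00] [-0.45997045  0.38922906  0.54234534  1.6325685  -0.21401882  1.18078015
  0.13114788]
cam [544.11576325 100.29633271 503.40308742] [-0.00206717 -0.30561874 -0.95215173]
```

View pics/w1.png

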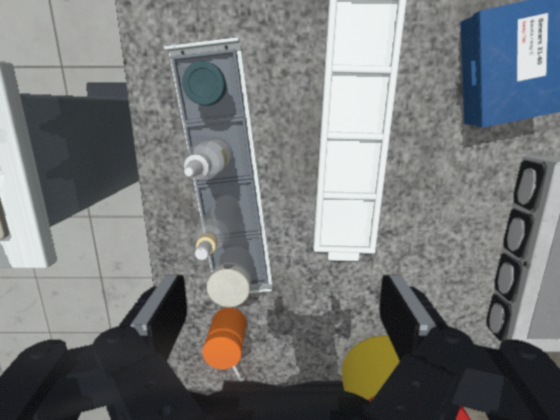

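The wrist view shows the cup at (204,83), dropper (205,158), mist (205,245), jar (228,288) and the white rack at x 315–405. I enlarge it for precise points.

Run:
```python
import cv2
a=cv2.imread("pics/w1.png")[0:300,150:420]
cv2.imwrite("pics/w1c.png",cv2.resize(a,None,fx=2,fy=2,interpolation=2))
```

```text
(no output)
```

View pics/w1c.png

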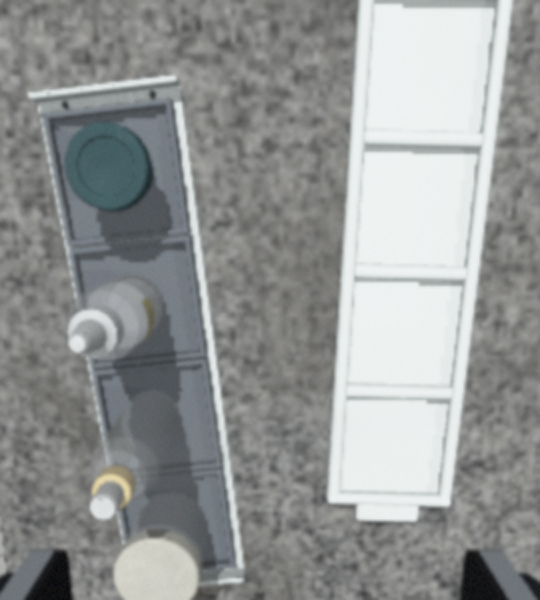

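Run:
```python
from h import *
S=ctrl.calibration("scene");D=ctrl.calibration("side");W=dict(np.load("w1.npz"))
for n,w,z,a,b in [("cup",(107,165),67,(155,186),(147,150)),("drop",(79,343),166,(253,108),(168,62)),("mist",(101,505),180,(371,134),(216,94)),("jar",(157,570),92,(500,340),(283,318)),("RN",(330,501),18,(605,335),(482,370)),("RF",(449,502),18,(703,268),(630,345))]:
    w=np.array(w)/2+[150,0];p=np.array(a)/4+[195,165];q=np.array(b)/4+[205,160]
    print(n,"W@z",atz(W,w,z),"W+S",*tri(W,w,S,p),"W+D",*tri(W,w,D,q))
for n,w in [("D3",(397,391)),("D2",(408,272)),("D1",(419,138)),("c1",(131,240)),("c2",(151,359)),("c3",(165,471))]:
    print(n,atz(W,np.array(w)/2+[150,0],18))
```

```text
cup W@z [446.6 126.5  67. ] W+S [446.6 125.9  62.6] 1.11 W+D [445.8 126.8  59.4] 0.78
drop W@z [448.4  35.9 166. ] W+S [447.3  34.7 161.1] 0.43 W+D [447.   35.6 163.3] 0.62
mist W@z [456.7 -47.7 180. ] W+S [457.3 -49.  179. ] 1.08 W+D [456.2 -48.2 178.7] 0.16
jar W@z [ 468.2 -137.    92. ] W+S [ 467.8 -141.2   86.1] 0.75 W+D [ 467.2 -139.5   87.7] 0.14
RN W@z [ 594. -118.   18.] W+S [ 593.7 -120.3   10.5] 0.93 W+D [ 593.1 -119.2   14.2] 0.87
RF W@z [ 687.9 -118.6   18. ] W+S [ 688.7 -120.2   13.2] 0.49 W+D [ 687.9 -120.2   13.2] 0.96
D3 [641.4 -28.2  18. ]
D2 [643.9  58.9  18. ]
D1 [645.5 146.5  18. ]
c1 [448.9  80.5  18. ]
c2 [458.6  -4.1  18. ]
c3 [464.9 -92.8  18. ]
```

carry_out(deltas=[0,0,0,0.0261,-0.0244,0.0278,-1,0,0,0,0.0261,-0.0244,0.0278,-1,0,0,0,0.0261,-0.0244,0.0278,-1,0,0,0,0.0261,-0.0244,0.0278,-1,0,0,0,0,0,0,-1,0,0,0,0,0,0,-1,0,0,0,0,0,0,-1])

```text
clock: 3.65
eef_pos: [448.1, 125.4, 251.1]
tool_rot: [3.139, -0.0, 1.57]
force: [-0.3, 0.7, 0.4]
width: 85.6
gripper_force: 0.0
```

carry_out(deltas=[0,0,0,0,-0.001,0.045,-1,0,0,0,0,0,0.045,-1,0,0,0,0,0,0.045,-1,0,0,0,0,0,0.045,-1,0,0,0,0,0,0.02,-1,0,0,0,0,0,0.014,-1,0,0,0,0,0,0,-1,0,0,0,0,0,0,-1])

```text
clock: 4.65
eef_pos: [446.8, 125.6, 37.1]
tool_rot: [3.14, -0.0, 1.57]
force: [-0.0, 0.2, -0.0]
width: 85.6
gripper_force: 0.0
```

carry_out(deltas=[0,0,0,0,0,0,1,0,0,0,0,0,0,1,0,0,0,0,0,0,1,0,0,0,0,0,0,1,0,0,0,0,0,0,1,0,0,0,0,0,0,1])

```text
clock: 5.4
eef_pos: [446.3, 125.9, 37.2]
tool_rot: [3.14, -0.001, 1.571]
force: [-1.8, 0.5, 8.7]
width: 49.5
gripper_force: 60.7
```

carry_out(deltas=[0,0,0,0,0,-0.015,1,0,0,0,0,0,-0.035,1,0,0,0,0,0,-0.045,1,0,0,0,0,0,-0.045,1,0,0,0,0,0,-0.04,1,0,0,0,0,0,-0.02,1,0,0,0,0,0,0,1])

```text
clock: 6.28
eef_pos: [446.7, 126.1, 237.6]
tool_rot: [3.138, -0.002, 1.571]
force: [-0.2, 0.0, -0.3]
width: 49.1
gripper_force: 62.2
```

Run:
```python
from h import *
s=ctrl.read_state(); print(s["eef_pos"],s["width"],s["force"])
cv2.imwrite("pics/s2.png",cv2.resize(ctrl.get_image("scene")[100:310,150:430,::-1],None,fx=2,fy=2,interpolation=2))
```

```text
[446.66283175 126.07575036 237.60618258] 49.13540305643622 [-0.15951097  0.01483043 -0.25505236]
```

View pics/s2.png

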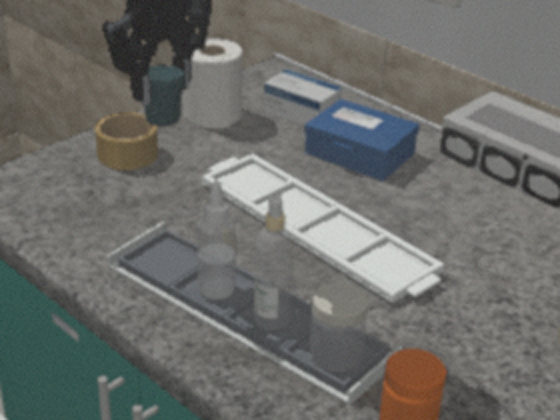

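The cup is held upright. Next it goes to the right-end compartment.

carry_out(deltas=[0,0,0,-0.0125,0.0121,0,1,0,0,0,-0.025,0.0242,0,1,0,0,0,-0.025,0.0242,0,1,0,0,0,-0.025,0.0242,0,1,0,0,0,-0.025,0.0242,0,1,0,0,0,-0.025,0.0242,0,1,0,0,0,-0.025,0.0242,0,1,0,0,0,-0.025,0.0242,0,1,0,0,0,-0.0125,0.0121,0,1,0,0,0,0,0,0,1,0,0,0,0,0,0,1])

```text
clock: 7.7
eef_pos: [638.4, -73.4, 234.9]
tool_rot: [-3.139, -0.001, 1.571]
force: [-0.2, 0.5, -0.6]
width: 49.5
gripper_force: 62.2
```

carry_out(deltas=[0,0,0,0,0.0015,0.035,1,0,0,0,0,0,0.045,1,0,0,0,0,0,0.045,1,0,0,0,0,0,0.035,1,0,0,0,0,0,0.018,1,0,0,0,0,0,0.01,1,0,0,0,0,0,0.004,1,0,0,0,0,0,0,1,0,0,0,0,0,0,1])

```text
clock: 8.82
eef_pos: [641.7, -74.5, 45.3]
tool_rot: [3.14, 0.0, 1.571]
force: [0.4, -1.0, -0.0]
width: 49.5
gripper_force: 62.2
```

carry_out(deltas=[0,0,0,0,-0.001,0.004,1,0,0,0,0,0,0.003,1,0,0,0,0,0,0,1])

```text
clock: 9.2
eef_pos: [640.0, -74.4, 37.4]
tool_rot: [-3.141, -0.0, 1.571]
force: [-0.8, 0.6, 2.2]
width: 49.5
gripper_force: 62.4
```

carry_out(deltas=[0,0,0,0,0,0,-0.3,0,0,0,0,0,0,-0.7,0,0,0,0,0,0,-1,0,0,0,0,0,0,-1,0,0,0,0,0,0,-1,0,0,0,0,0,-0.01,-1,0,0,0,0,0,-0.04,-1,0,0,0,0,0,-0.06,-1,0,0,0,0,0,-0.06,-1,0,0,0,0,0,-0.05,-1,0,0,0,0,0,0,-1])

```text
clock: 10.58
eef_pos: [642.6, -75.5, 263.0]
tool_rot: [3.132, 0.001, 1.571]
force: [-0.5, -1.2, 0.1]
width: 85.7
gripper_force: 0.0
```

carry_out(deltas=[0,0,0,-0.0107,-0.0292,0,-1,0,0,0,-0.0107,-0.0292,0,-1,0,0,0,-0.0107,-0.0292,0,-1,0,0,0,-0.0107,-0.0292,0,-1,0,0,0,-0.0107,-0.0292,0,-1,0,0,0,-0.0107,-0.0292,0,-1,0,0,0,0,0,0,-1,0,0,0,0,0,0,-1])

```text
clock: 11.58
eef_pos: [465.2, -138.2, 257.2]
tool_rot: [3.141, -0.0, 1.571]
force: [0.1, 0.3, 0.6]
width: 85.4
gripper_force: 0.0
```

Run:
```python
from h import *
s=ctrl.read_state(); print(s["eef_pos"])
c=ctrl.calibration("wrist"); im=ctrl.get_image("wrist"); np.savez("w2",**c)
cv2.imwrite("pics/w2.png",im[:,:,::-1])
```

```text
[ 465.24033565 -138.1757318   257.19527524]
```

View pics/w2.png

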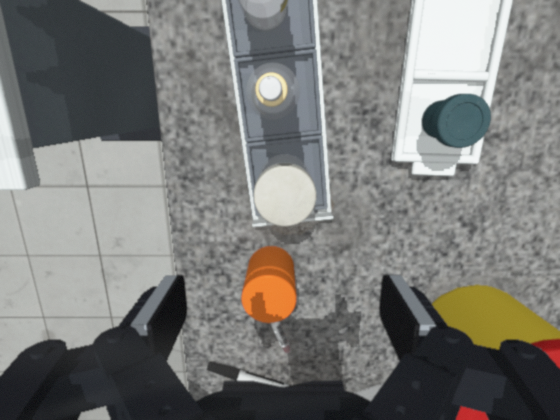

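The picture shows the jar lid at (285,195), the mist nozzle at (270,88), the cup standing in the right-end compartment with its cap near (465,119), and rack corners at (394,160) and (480,163).

Run:
```python
from h import *
W=dict(np.load("w2.npz"));W1=dict(np.load("w1.npz"))
for n,p,z in [("jar",(285,195),92),("mist",(270,88),180),("cup",(465,119),67),("RN",(394,160),18),("RF",(480,163),18),("D3",(449,76),18),("orange",(270,300),92)]: print(n,atz(W,p,z),atz(W,p,z-4))
for n,a,b in [("jar",(228.5,285),(285,195)),("mist",(200.5,252.5),(270,88))]: print(n,*tri(W1,a,W,b))
```

```text
jar [ 467.  -140.7   92. ] [ 467.  -141.8   88. ]
mist [456.9 -49.6 180. ] [456.8 -49.4 176. ]
cup [639. -72.  67.] [641.1 -72.1  63. ]
RN [ 591.4 -118.9   18. ] [ 592.7 -119.5   14. ]
RF [ 689.8 -122.1   18. ] [ 692.2 -122.8   14. ]
D3 [640.4 -30.   18. ] [642.2 -29.7  14. ]
orange [ 451.6 -254.8   92. ] [ 451.4 -257.4   88. ]
jar [ 466.7 -143.1   81.9] 0.46
mist [456.4 -49.2 177. ] 0.79
```

carry_out(deltas=[0,0,0,-0.003,0.002,0.04,-1,0,0,0,0,0,0.045,-1,0,0,0,0,0,0.045,-1,0,0,0,0,0,0.04,-1,0,0,0,0,0,0.02,-1,0,0,0,0,0,0.015,-1,0,0,0,0,0,0,-1,0,0,0,0,0,0,-1])

```text
clock: 12.62
eef_pos: [467.5, -141.7, 52.8]
tool_rot: [3.14, 0.0, 1.571]
force: [-0.2, -0.4, -0.2]
width: 85.5
gripper_force: 0.0
```

carry_out(deltas=[0,0,0,0,0,0,1,0,0,0,0,0,0,1,0,0,0,0,0,0,1,0,0,0,0,0,0,1,0,0,0,0,0,0,1])

```text
clock: 13.25
eef_pos: [467.4, -141.6, 53.4]
tool_rot: [3.14, 0.0, 1.571]
force: [-1.5, 0.5, 5.6]
width: 58.8
gripper_force: 63.7
```

carry_out(deltas=[0,0,0,0,0,-0.015,1,0,0,0,0,0,-0.035,1,0,0,0,0,0,-0.045,1,0,0,0,0,0,-0.045,1,0,0,0,0,0,-0.045,1,0,0,0,0,0,-0.035,1,0,0,0,0,0,0,1])

```text
clock: 14.12
eef_pos: [468.1, -142.2, 275.6]
tool_rot: [3.135, 0.001, 1.571]
force: [-0.3, 0.5, -0.8]
width: 58.7
gripper_force: 64.5
```

carry_out(deltas=[0,0,0,0.0151,0.0082,0,1,0,0,0,0.0302,0.0164,0,1,0,0,0,0.0302,0.0164,0,1,0,0,0,0.0302,0.0164,0,1,0,0,0,0.0302,0.0164,0,1,0,0,0,0.0302,0.0164,0,1,0,0,0,0.0302,0.0164,0,1,0,0,0,0.0302,0.0164,0,1,0,0,0,0.0302,0.0164,0,1,0,0,0,0.0302,0.0164,0,1,0,0,0,0.0302,0.0164,0,1,0,0,0,0.0151,0.0082,0,1])

```text
clock: 15.62
eef_pos: [646.3, 194.8, 269.5]
tool_rot: [-3.137, -0.001, 1.574]
force: [0.1, -1.0, -0.5]
width: 59.1
gripper_force: 64.5
```

carry_out(deltas=[0,0,0,0,0,0,1,0,0,0,0,0,0,1,0,0,0,0,0,0,1])

```text
clock: 16.0
eef_pos: [646.8, 189.5, 272.2]
tool_rot: [-3.141, 0.0, 1.569]
force: [-0.8, 0.4, -0.7]
width: 58.7
gripper_force: 64.5
```

Run:
```python
from h import *
s=ctrl.read_state(); print(s["eef_pos"],s["width"])
c=ctrl.calibration("wrist"); im=ctrl.get_image("wrist"); np.savez("w3",**c)
cv2.imwrite("pics/w3.png",im[:,:,::-1])
```

```text
[646.82517547 189.45893523 272.17813242] 58.74596554934305
```

View pics/w3.png

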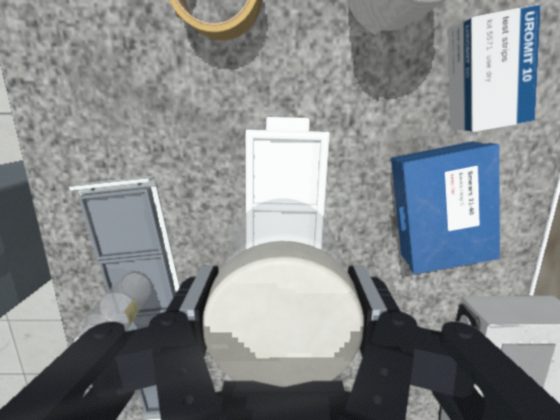

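The jar is held over the left-end compartment, with rack corners at (246,131) and (329,133). I check that compartment's centre.

Run:
```python
from h import *
W=dict(np.load("w3.npz"))
for p in [(246,131),(329,133),(254,139),(322,140)]: print(atz(W,p,18),atz(W,p,14))
```

```text
[603.7 239.5  18. ] [603.3 239.2  14. ]
[699.5 237.2  18. ] [700.  236.9  14. ]
[612.7 230.4  18. ] [612.4 230.   14. ]
[691.7 229.3  18. ] [692.1 228.9  14. ]
```

carry_out(deltas=[0,0,0,0,0.002,0.035,1,0,0,0,0,0,0.045,1,0,0,0,0,0,0.045,1,0,0,0,0,0,0.04,1,0,0,0,0,0,0.025,1,0,0,0,0,0,0.012,1,0,0,0,0,0,0.008,1,0,0,0,0,0,0,1,0,0,0,0,0,0,1])

```text
clock: 17.18
eef_pos: [650.0, 190.8, 63.4]
tool_rot: [3.14, -0.001, 1.571]
force: [-0.4, 0.1, -0.1]
width: 58.6
gripper_force: 64.5
```

carry_out(deltas=[0,0,0,-0.001,-0.001,0.005,1,0,0,0,0,0,0.003,1,0,0,0,0,0,0.001,1,0,0,0,0,0,0,1])

```text
clock: 17.68
eef_pos: [648.1, 189.6, 53.5]
tool_rot: [-3.141, -0.0, 1.571]
force: [-1.4, -0.3, 2.3]
width: 59.2
gripper_force: 64.7
```

Force shows floor contact, so I release, retreat, and then go to the mist bottle at (456.6,-49.3).

carry_out(deltas=[0,0,0,0,0,0,-0.3,0,0,0,0,0,0,-0.7,0,0,0,0,0,0,-1,0,0,0,0,0,0,-1,0,0,0,0,0,0,-1,0,0,0,0,0,-0.01,-1,0,0,0,0,0,-0.04,-1,0,0,0,0,0,-0.06,-1,0,0,0,0,0,-0.06,-1,0,0,0,0,0,-0.06,-1,0,0,0,0,0,0,-1])

```text
clock: 19.05
eef_pos: [651.5, 189.4, 290.3]
tool_rot: [3.13, -0.003, 1.571]
force: [0.9, 0.4, -1.0]
width: 85.6
gripper_force: 0.0
```

carry_out(deltas=[0,0,0,-0.0239,-0.0192,0,-1,0,0,0,-0.0239,-0.0192,0,-1,0,0,0,-0.0239,-0.0192,0,-1,0,0,0,-0.0239,-0.0192,0,-1,0,0,0,-0.0239,-0.0192,0,-1,0,0,0,-0.0239,-0.0192,0,-1,0,0,0,-0.0239,-0.0192,0,-1,0,0,0,-0.0239,-0.0192,0,-1,0,0,0,-0.0239,-0.0192,0,-1,0,0,0,-0.0239,-0.0192,0,-1,0,0,0,0,0,0,-1,0,0,0,0,0,0,-1])

```text
clock: 20.55
eef_pos: [456.5, -48.7, 283.2]
tool_rot: [3.141, -0.001, 1.571]
force: [0.1, 0.7, -0.4]
width: 85.5
gripper_force: 0.0
```

carry_out(deltas=[0,0,0,0,0,0,-1])

```text
clock: 20.68
eef_pos: [456.7, -48.5, 283.1]
tool_rot: [-3.141, -0.0, 1.572]
force: [0.1, 0.2, 0.0]
width: 85.4
gripper_force: 0.0
```

carry_out(deltas=[0,0,0,0,0,0.04,-1,0,0,0,0,0,0.045,-1,0,0,0,0,0,0.035,-1,0,0,0,0,0,0.023,-1,0,0,0,0,0,0.015,-1,0,0,0,0,0,0.008,-1,0,0,0,0,0,0,-1,0,0,0,0,0,0,-1])

```text
clock: 21.68
eef_pos: [456.7, -49.3, 117.8]
tool_rot: [3.141, 0.0, 1.571]
force: [0.7, 0.2, 0.4]
width: 85.6
gripper_force: 0.0
```

carry_out(deltas=[0,0,0,0,0,0,1,0,0,0,0,0,0,1,0,0,0,0,0,0,1,0,0,0,0,0,0,1,0,0,0,0,0,0,1,0,0,0,0,0,0,1])

```text
clock: 22.42
eef_pos: [456.6, -49.4, 117.9]
tool_rot: [3.141, -0.0, 1.571]
force: [-1.2, -0.4, 4.0]
width: 40.1
gripper_force: 60.0
```

carry_out(deltas=[0,0,0,0,0,-0.015,1,0,0,0,0,0,-0.03,1,0,0,0,0,0,-0.04,1,0,0,0,0,0,-0.045,1,0,0,0,0,0,-0.04,1,0,0,0,0,0,-0.02,1,0,0,0,0,0,0,1])

```text
clock: 23.3
eef_pos: [456.9, -49.4, 308.4]
tool_rot: [3.138, -0.001, 1.571]
force: [0.2, 1.0, -1.1]
width: 40.2
gripper_force: 60.7
```

carry_out(deltas=[0,0,0,0.0108,0.0136,0,1,0,0,0,0.0216,0.0271,0,1,0,0,0,0.0216,0.0271,0,1,0,0,0,0.0216,0.0271,0,1,0,0,0,0.0216,0.0271,0,1,0,0,0,0.0216,0.0271,0,1,0,0,0,0.0216,0.0271,0,1,0,0,0,0.0108,0.0136,0,1,0,0,0,0,0,0,1,0,0,0,0,0,0,1,0,0,0,0,0,0,1])

```text
clock: 24.68
eef_pos: [645.5, 101.0, 307.1]
tool_rot: [-3.141, 0.0, 1.57]
force: [-0.4, -0.1, -0.2]
width: 40.3
gripper_force: 60.7
```

Run:
```python
from h import *
s=ctrl.read_state(); print(s["eef_pos"],s["width"])
a=ctrl.get_image("scene")[60:260,160:420,::-1]
cv2.imwrite("pics/s3.png",cv2.resize(a,None,fx=3,fy=3,interpolation=2))
```

```text
[645.48737985 101.02799565 307.13856775] 40.26864409143745
```

View pics/s3.png

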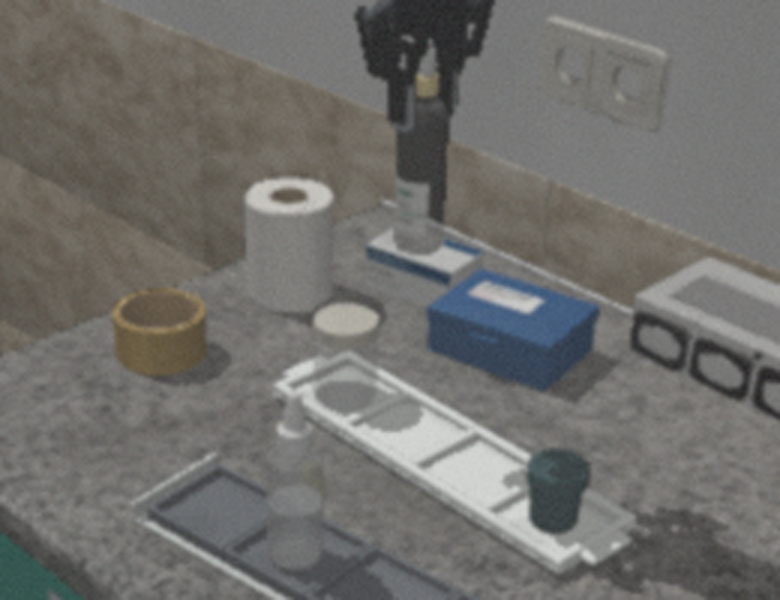

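The mist bottle (415,170) is held upright, the jar stands in the left compartment (lid at 346,320) and the cup in the right one (555,490). I lower the mist bottle.

carry_out(deltas=[0,0,0,0.001,0,0.035,1,0,0,0,0,0,0.045,1,0,0,0,0,0,0.04,1,0,0,0,0,0,0.03,1,0,0,0,0,0,0.018,1,0,0,0,0,0,0.008,1,0,0,0,0,0,0.004,1,0,0,0,0,0,0,1,0,0,0,0,0,0,1])

```text
clock: 25.85
eef_pos: [646.6, 102.9, 128.2]
tool_rot: [3.14, -0.0, 1.571]
force: [-0.7, 0.6, -0.4]
width: 40.2
gripper_force: 60.8
```

carry_out(deltas=[0,0,0,0,0,0.005,1,0,0,0,0,0,0.003,1,0,0,0,0,0,0.001,1,0,0,0,0,0,0,1])

```text
clock: 26.35
eef_pos: [646.0, 102.7, 118.2]
tool_rot: [-3.141, 0.0, 1.571]
force: [-0.2, 0.5, -1.0]
width: 40.3
gripper_force: 60.9
```

carry_out(deltas=[0,0,0,0,0,0.001,1,0,0,0,0,0,0,1])

```text
clock: 26.6
eef_pos: [646.3, 102.8, 118.0]
tool_rot: [3.141, -0.0, 1.571]
force: [-0.1, -0.6, 4.5]
width: 40.2
gripper_force: 61.5
```

Contact, so I release and rise, then go above the dropper at (447.3,35.3).

carry_out(deltas=[0,0,0,0,0,0,-0.2,0,0,0,0,0,0,-0.5,0,0,0,0,0,0,-0.8,0,0,0,0,0,0,-1,0,0,0,0,0,0,-1,0,0,0,0,0,0,-1,0,0,0,0,0,-0.02,-1,0,0,0,0,0,-0.04,-1,0,0,0,0,0,-0.05,-1,0,0,0,0,0,-0.05,-1,0,0,0,0,0,0,-1])

```text
clock: 27.98
eef_pos: [649.0, 102.2, 283.7]
tool_rot: [3.131, -0.001, 1.57]
force: [-0.0, -0.0, -0.6]
width: 85.5
gripper_force: 0.0
```

carry_out(deltas=[0,0,0,-0.0112,-0.0331,0,-1,0,0,0,-0.0112,-0.0331,0,-1,0,0,0,-0.0112,-0.0331,0,-1,0,0,0,-0.0112,-0.0331,0,-1,0,0,0,-0.0112,-0.0331,0,-1,0,0,0,-0.0112,-0.0331,0,-1,0,0,0,0,0,0,-1,0,0,0,0,0,0,-1,0,0,0,0,0,0,-1])

```text
clock: 29.1
eef_pos: [448.4, 35.9, 277.4]
tool_rot: [3.141, 0.0, 1.571]
force: [-0.1, 0.0, 0.4]
width: 85.3
gripper_force: 0.0
```

Run:
```python
from h import *
s=ctrl.read_state(); print(s["eef_pos"])
c=ctrl.calibration("wrist"); im=ctrl.get_image("wrist"); np.savez("w4",**c)
cv2.imwrite("pics/w4.png",im[:,:,::-1])
```

```text
[448.36230555  35.92523467 277.37562569]
```

View pics/w4.png

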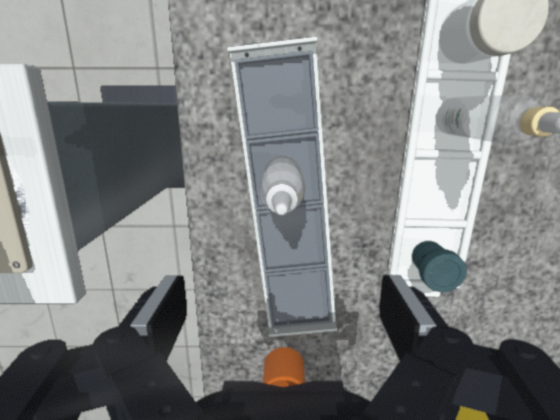

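The dropper's tip is at (281,208). The mist bottle (collar 540,122), jar and cup stand in their compartments.

Run:
```python
from h import *
W=dict(np.load("w4.npz"));W1=dict(np.load("w1.npz"))
print(atz(W,(281,208),166),tri(W1,(189.5,171.5),W,(281,208)))
print("jar",atz(W,(507,19),90),"mist collar",atz(W,(545,122),157), "cup",atz(W,(441,268),65))
```

```text
[446.6  36.9 166. ] (array([446.6,  34.8, 159.3]), np.float64(0.14))
jar [643.1 186.2  90. ] mist collar [646.5 102.7 157. ] cup [634.  -67.3  65. ]
```

carry_out(deltas=[0,0,0,0,-0.001,0.04,-1,0,0,0,0,0,0.045,-1,0,0,0,0,0,0.04,-1,0,0,0,0,0,0.027,-1,0,0,0,0,0,0.015,-1,0,0,0,0,0,0.008,-1,0,0,0,0,0,0,-1,0,0,0,0,0,0,-1])

```text
clock: 30.15
eef_pos: [447.0, 35.7, 102.8]
tool_rot: [3.14, -0.0, 1.571]
force: [0.2, 0.1, -1.1]
width: 85.4
gripper_force: 0.0
```

carry_out(deltas=[0,0,0,0,0,0,-1])

```text
clock: 30.28
eef_pos: [446.9, 35.8, 102.9]
tool_rot: [3.14, -0.0, 1.571]
force: [-0.1, 0.1, 0.0]
width: 85.7
gripper_force: 0.0
```

carry_out(deltas=[0,0,0,0,0,0.003,-1,0,0,0,0,0,0,-1,0,0,0,0,0,0,1,0,0,0,0,0,0,1,0,0,0,0,0,0,1,0,0,0,0,0,0,1,0,0,0,0,0,0,1,0,0,0,0,0,0,1])

```text
clock: 31.28
eef_pos: [446.6, 35.6, 99.7]
tool_rot: [3.141, -0.0, 1.571]
force: [-0.3, 0.5, 5.3]
width: 44.5
gripper_force: 60.3
```

carry_out(deltas=[0,0,0,0,0,-0.015,1,0,0,0,0,0,-0.03,1,0,0,0,0,0,-0.04,1,0,0,0,0,0,-0.045,1,0,0,0,0,0,-0.04,1,0,0,0,0,0,-0.02,1,0,0,0,0,0,0,1])

```text
clock: 32.15
eef_pos: [447.1, 35.8, 290.3]
tool_rot: [3.139, -0.001, 1.571]
force: [-0.2, -1.1, -0.6]
width: 44.2
gripper_force: 61.4
```

carry_out(deltas=[0,0,0,-0.0016,0.0141,0,1,0,0,0,-0.0031,0.0282,0,1,0,0,0,-0.0031,0.0282,0,1,0,0,0,-0.0031,0.0282,0,1,0,0,0,-0.0031,0.0282,0,1,0,0,0,-0.0031,0.0282,0,1,0,0,0,-0.0031,0.0282,0,1,0,0,0,-0.0016,0.0141,0,1,0,0,0,0,0,0,1,0,0,0,0,0,0,1,0,0,0,0,0,0,1])

```text
clock: 33.52
eef_pos: [643.3, 13.9, 289.0]
tool_rot: [-3.141, -0.0, 1.571]
force: [0.4, 0.2, -1.1]
width: 43.9
gripper_force: 61.4
```

carry_out(deltas=[0,0,0,0,0,0.035,1,0,0,0,0,0,0.045,1,0,0,0,0,0,0.04,1,0,0,0,0,0,0.03,1,0,0,0,0,0,0.018,1,0,0,0,0,0,0.008,1,0,0,0,0,0,0.004,1,0,0,0,0,0,0,1,0,0,0,0,0,0,1])

```text
clock: 34.65
eef_pos: [644.4, 13.8, 110.2]
tool_rot: [3.14, -0.0, 1.571]
force: [-0.3, -0.7, -0.7]
width: 44.3
gripper_force: 61.4
```

carry_out(deltas=[0,0,0,0,0,0.003,1,0,0,0,0,0,0.002,1,0,0,0,0,0,0.001,1,0,0,0,0,0,0,1])

```text
clock: 35.15
eef_pos: [643.7, 13.8, 103.1]
tool_rot: [-3.141, -0.0, 1.571]
force: [-0.0, 0.4, -1.3]
width: 44.2
gripper_force: 61.4
```

carry_out(deltas=[0,0,0,0,0,0.002,1,0,0,0,0,0,0.001,1,0,0,0,0,0,0,1])

```text
clock: 35.52
eef_pos: [643.8, 13.8, 100.2]
tool_rot: [-3.141, 0.0, 1.571]
force: [-0.3, 1.2, -0.4]
width: 44.5
gripper_force: 61.4
```

carry_out(deltas=[0,0,0,0,0,0.001,1,0,0,0,0,0,0,1])

```text
clock: 35.78
eef_pos: [644.0, 13.8, 99.8]
tool_rot: [3.141, -0.0, 1.571]
force: [-0.6, -0.4, 4.0]
width: 44.2
gripper_force: 62.0
```

Contact, so I release, rise and back off to look at the rack.

carry_out(deltas=[0,0,0,0,0,0,-0.2,0,0,0,0,0,0,-0.5,0,0,0,0,0,0,-0.8,0,0,0,0,0,0,-1,0,0,0,0,0,0,-1,0,0,0,0,0,0,-1,0,0,0,0,0,-0.02,-1,0,0,0,0,0,-0.05,-1,0,0,0,0,0,-0.06,-1,0,0,0,0,0,-0.06,-1,0,0,0,0,0,-0.05,-1,0,0,0,0,0,0,-1])

```text
clock: 37.28
eef_pos: [646.1, 12.7, 345.8]
tool_rot: [3.131, 0.0, 1.57]
force: [-0.2, -0.0, 0.0]
width: 85.6
gripper_force: 0.0
```

carry_out(deltas=[0,0,0,-0.02,-0.01,-0.01,-1,0,0,0,-0.02,-0.01,-0.01,-1,0,0,0,-0.02,-0.01,-0.01,-1,0,0,0,0,0,0,-1,0,0,0,0,0,0,-1,0,0,0,0,0,0,-1])

```text
clock: 38.02
eef_pos: [614.0, -44.9, 368.5]
tool_rot: [-3.141, -0.001, 1.572]
force: [0.1, 0.5, -0.1]
width: 85.3
gripper_force: 0.0
```

Run:
```python
from h import *
s=ctrl.read_state(); print(s["eef_pos"])
c=ctrl.calibration("wrist"); im=ctrl.get_image("wrist"); np.savez("w5",**c)
cv2.imwrite("pics/w5.png",im[:,:,::-1])
a=ctrl.get_image("scene")[120:260,240:380,::-1]; b=ctrl.get_image("side")[140:280,250:390,::-1]
cv2.imwrite("pics/s5.png",cv2.resize(np.hstack([a,b]),(800,400),interpolation=2))
```

```text
[613.99364824 -44.89599392 368.53376154]
```

View pics/w5.png

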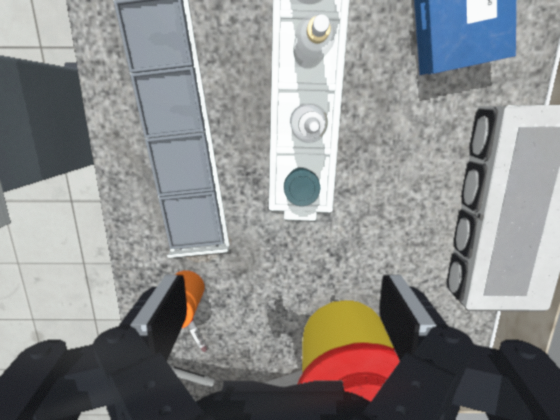

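View pics/s5.png

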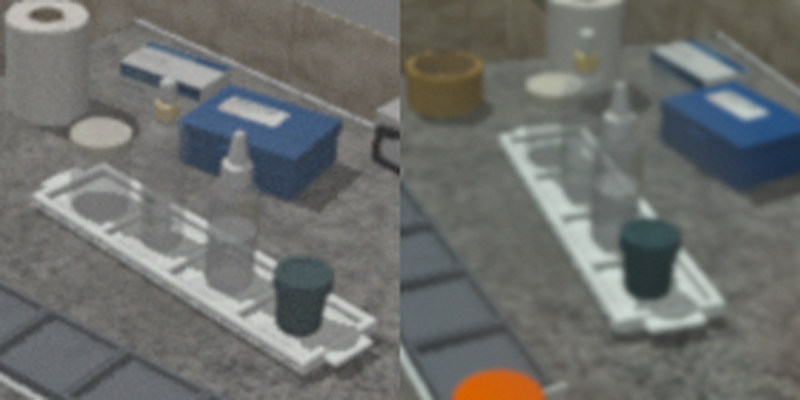

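All four containers stand upright in their compartments. I check the offsets numerically: cup (302,187), dropper tip (313,125), mist tip (319,25), rack corners (270,211) and (331,212).

Run:
```python
from h import *
W=dict(np.load("w5.npz"));S=ctrl.calibration("scene")
C=np.array([644.3,58.3]);y=np.array([0.03,1]);x=np.array([1,-.03])
for n,p,z in [("cup",(302,187),67),("drop",(313,125),166),("mist",(319,25),180),("RN",(270,211),18),("RF",(331,212),18)]:
    X=atz(W,p,z); d=X[:2]-C; print(n,X,"rack",d@x,d@y)
X=atz(S,np.array((101,132))/400*140+[240,120],92);d=X[:2]-C;print("jar",X,d@x,d@y)
```

```text
cup [639.3 -72.   67. ] rack -1.0909999999999997 -130.45000000000002
drop [643.3  15.  166. ] rack 0.29899999999999993 -43.33
mist [644.8 100.9 180. ] rack -0.7780000000000002 42.61500000000001
RN [ 593.5 -121.8   18. ] rack -45.396999999999956 -181.624
RF [ 687.6 -123.    18. ] rack 48.73900000000007 -180.001
jar [645.4 185.4  92. ] -2.7129999999999774 127.13300000000001
```

All are within a few mm of their compartment centres, so I hand the job in.

```bash
python3 -c "
from cell import ctrl
print(ctrl.finish_job())"
```

```text
the job is handed in; nothing more can be done
None
```

I moved all four containers into the bench rack in reverse order and handed the job in at about 38 s; each measured upright and within about 5 mm of its compartment centre, and the tape roll was not touched.

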